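Fill the counting tube with spacer discs up to the pointer

TASK

Slide the cover off the tube's mouth, then push steel discs one by one along the deck into the tube, without lifting them off the deck, until the top of the stack first reaches the height of the pointer beside the tube. Then slide the cover fully shut over the mouth. Leave the discs that are not needed on the deck, and do not disturb the pointer or the things around the stand.

Things in the scene. Friction and masses are not known exactly. Their poses are not given: they have to be found in the camera images.
- stand: Counting stand, fixed to the bench: a flat level aluminium deck, its top 86 mm above the bench, with an upright steel tube under it. Origin: on the bench, on the tube's axis; z up, x towards the deck's far edge, y along that edge. The deck spans x -185 to 38 mm, y -185 to 152 mm, with no rim but a dark rail at the far edge (x 38 to 44 mm, 4 mm above the deck, absent beside the mouth).
- tube_mouth (a point): Centre of the tube's mouth, level with the deck's top, straight above the stand's origin: a round 64 mm hole, flush with the deck. The bore goes down to a floor 30 mm above the bench; discs pushed over the mouth drop in and pile up flat. A slot down the tube's far (+x) side shows the stack.
- cover (a joint): Sliding cover of the mouth: a steel plate 80 x 76 mm, its top 4.5 mm above the deck, with a knob in its middle. The value is how far its middle is from the tube's axis along the stand's +y, in m: 0 = fully shut (stop), 0.10 = fully open (stop). Slides with about 1.5 N of friction and stays where it is left. Starts shut or nearly.
- cover_knob (a point): Centre of the cover's upright black knob, 16 mm in diameter: 24.5 mm above the deck; the knob stands on the plate and ends 40.5 mm above the deck. Moves with the cover.
- pointer_tip (a point): Height pointer: a brass finger 34 mm long, 3 mm thick, across the tube's slot on the stand's +x side, carried on a slim post beside it. The point lies at mid-thickness, 48 mm from the tube's axis; its height is the one the stack must reach (differs each time, 47 to 76 mm above the bench). Held by friction.
- disc0_center (a point): Polished steel spacer disc, a plain round puck 60 mm in diameter and 12 mm thick, about 260 g, sliding easily (friction about 0.15); this point is its centre, half-way up. This one already lies at the bottom of the tube.
- disc1_center (a point): Polished steel spacer disc, a plain round puck 60 mm in diameter and 12 mm thick, about 260 g, sliding easily (friction about 0.15); this point is its centre, half-way up. This one lies flat on the deck at the start, about 127 mm from the tube's mouth.
- disc2_center (a point): Polished steel spacer disc, a plain round puck 60 mm in diameter and 12 mm thick, about 260 g, sliding easily (friction about 0.15); this point is its centre, half-way up. This one lies flat on the deck at the start, about 127 mm from the tube's mouth.
- disc3_center (a point): Polished steel spacer disc, a plain round puck 60 mm in diameter and 12 mm thick, about 260 g, sliding easily (friction about 0.15); this point is its centre, half-way up. This one lies flat on the deck at the start, about 127 mm from the tube's mouth.
- carton: Bystander: open cardboard parts carton 200 x 120 x 80 mm, on the bench on the stand's +y side. Origin: centre of its underside.
- oil_can: Bystander: round aluminium can, 60 mm in diameter, 130 mm high, on the bench on the stand's -y side. Origin: centre of its underside.
- bearing: Bystander: steel ring 62 mm in diameter, 18 mm high, on the bench beyond the stand. Origin: centre of its underside.
Things that resemble listed ones, but are neither listed nor needed, are in the scene too. Leave any black look-alike of the part that bears disc2_center alone. Leave any pink look-alike of the part that bears disc3_center alone.

How it is judged:
On the way:
1. With the cover off the mouth, the top disc of the stack has reached the pointer's height ((z of disc1_center in the frame of pointer_tip between -0.008 and 0.008 m or z of disc2_center in the frame of pointer_tip between -0.008 and 0.008 m or z of disc3_center in the frame of pointer_tip between -0.008 and 0.008 m) and ((horizontal distance between disc1_center and stand below 0.006 m and z of disc1_center in the frame of pointer_tip below 0.008 m and angle between the z axis of disc1_center and the z axis of stand, either way round below 0.12 rad) or z of disc1_center in the frame of stand between 0.088 and 0.096 m) and ((horizontal distance between disc2_center and stand below 0.006 m and z of disc2_center in the frame of pointer_tip below 0.008 m and angle between the z axis of disc2_center and the z axis of stand, either way round below 0.12 rad) or z of disc2_center in the frame of stand between 0.088 and 0.096 m) and ((horizontal distance between disc3_center and stand below 0.006 m and z of disc3_center in the frame of pointer_tip below 0.008 m and angle between the z axis of disc3_center and the z axis of stand, either way round below 0.12 rad) or z of disc3_center in the frame of stand between 0.088 and 0.096 m) and linear speed of each of disc1, disc2, disc3 below 0.03 m/s and value of joint cover above 0.03 m), for 0.2 s.
At the end, for the whole second after the job is handed in: The stack's top disc lies flat in the tube, its centre within 8 mm of the pointer's height (the pointer points at the 12 mm thick top disc, give or take 2 mm); every other disc lies flat in the tube below it or on the deck; all at rest; the cover is shut to within 6 mm ((z of disc1_center in the frame of pointer_tip between -0.008 and 0.008 m or z of disc2_center in the frame of pointer_tip between -0.008 and 0.008 m or z of disc3_center in the frame of pointer_tip between -0.008 and 0.008 m) and ((horizontal distance between disc1_center and stand below 0.006 m and z of disc1_center in the frame of pointer_tip below 0.008 m and angle between the z axis of disc1_center and the z axis of stand, either way round below 0.12 rad) or z of disc1_center in the frame of stand between 0.088 and 0.096 m) and ((horizontal distance between disc2_center and stand below 0.006 m and z of disc2_center in the frame of pointer_tip below 0.008 m and angle between the z axis of disc2_center and the z axis of stand, either way round below 0.12 rad) or z of disc2_center in the frame of stand between 0.088 and 0.096 m) and ((horizontal distance between disc3_center and stand below 0.006 m and z of disc3_center in the frame of pointer_tip below 0.008 m and angle between the z axis of disc3_center and the z axis of stand, either way round below 0.12 rad) or z of disc3_center in the frame of stand between 0.088 and 0.096 m) and linear speed of each of disc1, disc2, disc3 below 0.03 m/s and value of joint cover below 0.006 m); the robot touches nothing.
It fails at once if a disc is lifted more than 20 mm off the deck (z of any of disc0_center, disc1_center, disc2_center, disc3_center in the frame of stand above 0.112 m).
It fails at once if the pointer is moved by more than 4 mm (distance of pointer_tip from where it was at the start of the episode above 0.004 m).
It fails at once if the open parts carton is moved by more than 25 mm (distance of carton from where it was at the start of the episode above 0.025 m).
It fails at once if the can is moved by more than 25 mm (distance of oil_can from where it was at the start of the episode above 0.025 m).
It fails at once if the bearing ring is moved by more than 25 mm (distance of bearing from where it was at the start of the episode above 0.025 m).
It also fails if it takes over 72 s, if anything falls off the work surface, if the arm or the gripper's body presses on something with over 40 N, if the wrist force passes 120 N, or if a joint passes its speed limit or range.

ROBOT

A 7-joint arm with a two-finger parallel gripper is mounted at the origin on the work surface. World frame = base frame: x ahead of the robot, y to its left, z up, the work surface at z = 0. Lengths are in m, angles in rad, forces in N, time in s.
With the tool pointing down it reaches from about 0.425 to 0.875 m from the base axis. Payload 9.9 kg.
Tool frame: the origin (TCP) lies midway between the tips of the shut fingers; the grasp point (between the pads) lies 19 mm behind it; z points along the fingers, y is the direction in which the jaws open and shut (so a half turn about z gives the same grasp; the last joint's range is limited). The gripper opens to 85 mm and grips with 20 to 120 N. Pads are 22 mm wide; open, the fingers measure 114 mm over their backs; the gripper's body (76 mm by 85 mm) begins 54 mm behind the grasp point. The pads swing forward as they close: fully open they stand 13 mm farther back than shut.
Start: joints at [-1.231, 0.576, 0.025, 1.437, -0.015, 1.129, -0.057], TCP at [0.278, 0.615, 0.231] pointing down, gripper open.
Joint ranges: [-2.76, 2.76], [-0.34, 2.15], [-1.52, 1.57], [0.19, 2.46], [-1.09, 4.23], [0.17, 1.99], [-2.82, 2.82]. Speed limits (rad/s): [2.22, 2.22, 3.01, 3.01, 3.14, 3.14, 3.14].

INTERFACE

Orientations are given as a unit quaternion [w, x, y, z].
In Python, from rig import monitor, eyes, job gives the robot as it stands.
- The arm moves only by the tool drive_tool, never from a script. Its arguments are lists of equal length, an entry for each row: "dp": the shift along the tool's x, y, z in cm, a list of three; "dr": the turn, a rotation vector about the tool's x, y, z in rad, a list of three; "gripper": the opening, from -1 (shut) to 1 (fully open). A call has 1 to 12 rows; each row is the pose to reach, as a shift and turn from the pose commanded when the call began, along the tool's axes at that moment; what a row does not reach only later rows make up. A row lasts 1/8 s, in which the tool goes at most 62.5 mm and 10.7 degrees, less where a joint would pass 70% of its speed; a pose out of reach is approached as far as the arm can. A call with a gripper value outside its range is refused whole. The fingers move at their own pace and stop on an object; "grip_force" is the grip in N (left out, the last holds). Time passes only in rows, so rows that repeat a pose let the fingers close. It gives the time, the measured TCP pose, the force and the opening at its end, in the units of the state.
- monitor.observe(): the state, without advancing time (a new reading comes with each control period).
- eyes.capture(name): name is "scene" or "top" or "wrist"; returns a dict with "img" (384x512x3 uint8, red, green, blue), "mtx" (3x3 intrinsics, pixels), "pose" (4x4, takes a point from camera to world coordinates); the wrist camera has in their place "hand_eye" (4x4, takes a point from camera to tool coordinates, whose origin is the TCP and whose axes are the flange's). Camera axes: x right, y up, looking along -z (the intrinsics and any distortion apply to the point x, -y, -z); pixel columns grow to the right and rows downward; lengths in m; the calibration is good to about 2 mm. A picture is of the moment at which its call begins: read the wrist's pose just before it. There is no depth.
- job.close_job(): hands the job in, once; it reports no verdict.
The state is a dict: "t": time; "joint_positions": joint angles; "joint_vel": joint speeds; "effort": joint torques, N m; "tcp_pos": TCP position; "tcp_rot": TCP orientation; "contact_force": force on the tool from outside, world axes, zero at the start; "ft_torque": the same for the moment, N m; "opening": finger opening in m.
Only numpy, scipy, OpenCV 4.12 (cv2) and the standard library are available. Lean on these libraries where they do the work, as an engineer would, in place of code of your own. Each camera call takes 0.05 s, during which the arm holds its last target.

## Working session

There is one attempt and no reset: what is moved stays moved. The work goes in short steps, Python scripts to look and compute and a tool call to move; the robot and the scene stay as the last step left them, time stands still between calls to the robot, and variables do not carry over. Pictures are saved under pics/ and viewed, and the job is handed in when it is done.

Besides the shell and the picture viewer there is one more tool, called after "Call:" as name(argument=value, ...), one argument or row to a line, values as JSON. drive_tool: Moves the arm, as the interface text tells. Its arguments: {"type":"object","properties":{"dp":{"type":"array","items":{"type":"array","items":{"type":"number"}}},"dr":{"type":"array","items":{"type":"array","items":{"type":"number"}}},"gripper":{"type":"array","items":{"type":"number"}},"grip_force":{"type":"number"}},"required":["dp","dr","gripper"]}

```bash
mkdir -p pics; ls
python3 - <<'E'
from rig import monitor, eyes
import cv2, numpy as np
s=monitor.observe(); print(s['t'],s['tcp_pos'],s['tcp_rot'],s['opening'],s['contact_force'])
for n in ['scene','top','wrist']:
    c=eyes.capture(n); cv2.imwrite(f'pics/{n}0.png',cv2.cvtColor(c['img'],cv2.COLOR_RGB2BGR))
    np.savez(f'{n}0.npz',**c)
    print(n,c.keys(),c['mtx'].round(1).tolist(),(c.get('pose',c.get('hand_eye'))).round(3).tolist())
E
```

```text
pics
0.0 [0.27739111 0.61486998 0.23043752] [-1.22952800e-04  2.10315107e-01  9.77633304e-01 -8.15012522e-04] 0.08555866994042093 [-0.13623042 -0.23070797  0.03272496]
scene dict_keys(['img', 'mtx', 'pose']) [[375.9, 0.0, 256.0], [0.0, 375.9, 192.2], [0.0, 0.0, 1.0]] [[0.019, -0.6, 0.8, 1.328], [1.0, -0.001, -0.025, 0.034], [0.016, 0.8, 0.6, 0.668], [0.0, 0.0, 0.0, 1.0]]
top dict_keys(['img', 'mtx', 'pose']) [[353.0, 0.0, 259.6], [0.0, 353.0, 185.0], [0.0, 0.0, 1.0]] [[0.005, 0.999, -0.049, 0.528], [-1.0, 0.006, 0.019, 0.058], [0.019, 0.048, 0.999, 1.135], [0.0, 0.0, 0.0, 1.0]]
wrist dict_keys(['img', 'mtx', 'hand_eye']) [[287.3, 0.0, 256.0], [0.0, 287.3, 193.2], [0.0, 0.0, 1.0]] [[-0.0, 0.951, 0.31, 0.08], [1.0, 0.0, 0.0, -0.0], [0.0, 0.31, -0.951, -0.142], [0.0, 0.0, 0.0, 1.0]]
```

View pics/scene0.png

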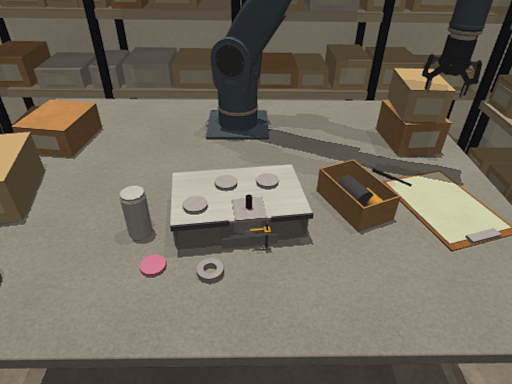

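View pics/top0.png

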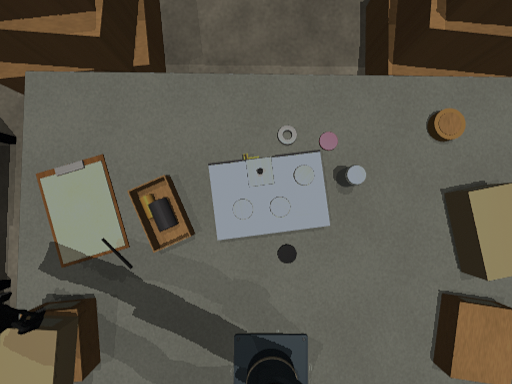

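View pics/wrist0.png

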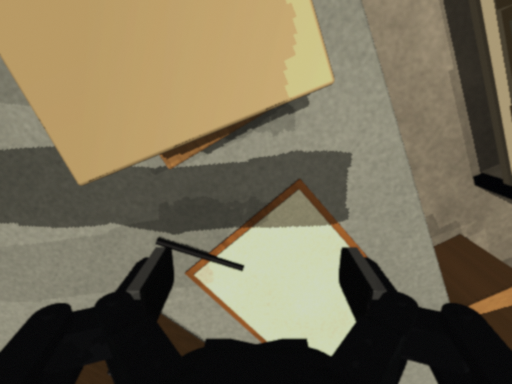

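```bash
cat > h.py <<'E'
import numpy as np,cv2
def load(n): return dict(np.load(n+'.npz'))
def ray(c,uv,T=None):
    T=c['pose'] if T is None else T
    p=np.linalg.inv(c['mtx'])@np.r_[uv,1.]
    d=T[:3,:3]@np.array([p[0],-p[1],-p[2]]); return T[:3,3],d
def plane(c,uv,z,T=None):
    o,d=ray(c,uv,T); return o+d*(z-o[2])/d[2]
def proj(c,P,T=None):
    T=c['pose'] if T is None else T
    q=np.linalg.inv(T)@np.r_[P,1.]; p=c['mtx']@np.array([q[0],-q[1],-q[2]]); return p[:2]/p[2]
def tri(c1,u1,c2,u2):
    o1,d1=ray(c1,u1);o2,d2=ray(c2,u2)
    A=np.c_[d1,-d2]; s=np.linalg.lstsq(A,o2-o1,rcond=None)[0]
    a=o1+s[0]*d1;b=o2+s[1]*d2; return (a+b)/2,np.linalg.norm(a-b)
E
python3 - <<'E'
from h import *
for n,(x0,y0,x1,y1) in {'top0':(190,120,380,270),'scene0':(110,150,330,290)}.items():
    c=load(n); im=cv2.cvtColor(c['img'],cv2.COLOR_RGB2BGR)[y0:y1,x0:x1]
    cv2.imwrite(f'pics/{n}z.png',cv2.resize(im,None,fx=790/(x1-x0)*.9,fy=790/(x1-x0)*.9,interpolation=cv2.INTER_CUBIC))
c=load('top0'); hsv=cv2.cvtColor(c['img'],cv2.COLOR_RGB2HSV)
for uv in [(220,200),(304,175),(300,200),(257,175),(243,209)]: print(uv,hsv[uv[1],uv[0]],c['img'][uv[1],uv[0]])
m=((c['img'].astype(int).sum(2)>420)).astype(np.uint8)
m[:, :195]=0;m[:,345:]=0;m[:150]=0
m=cv2.morphologyEx(m,cv2.MORPH_CLOSE,np.ones((5,5)))
cs,_=cv2.findContours(m,cv2.RETR_EXTERNAL,cv2.CHAIN_APPROX_NONE)
k=max(cs,key=cv2.contourArea); r=cv2.minAreaRect(k);b=cv2.boxPoints(r);print(r)
for p in b: print(p,plane(c,p,.086).round(4))
E
```

```text
(220, 200) [106  27 158] [141 149 158]
(304, 175) [ 93  15 150] [141 149 150]
(300, 200) [106  27 158] [141 149 158]
(257, 175) [ 98  20 154] [142 151 154]
(243, 209) [105  26 158] [142 150 158]
((268.5308837890625, 195.02378845214844), (74.4878921508789, 112.99900817871094), 82.61395263671875)
[207.71233 165.35211] [0.6371 0.1934 0.086 ]
[319.7737  150.82562] [ 0.683  -0.1415  0.086 ]
[329.34943 224.69547] [ 0.4624 -0.1692  0.086 ]
[217.28806 239.22195] [0.4186 0.1626 0.086 ]
```

View pics/top0z.png

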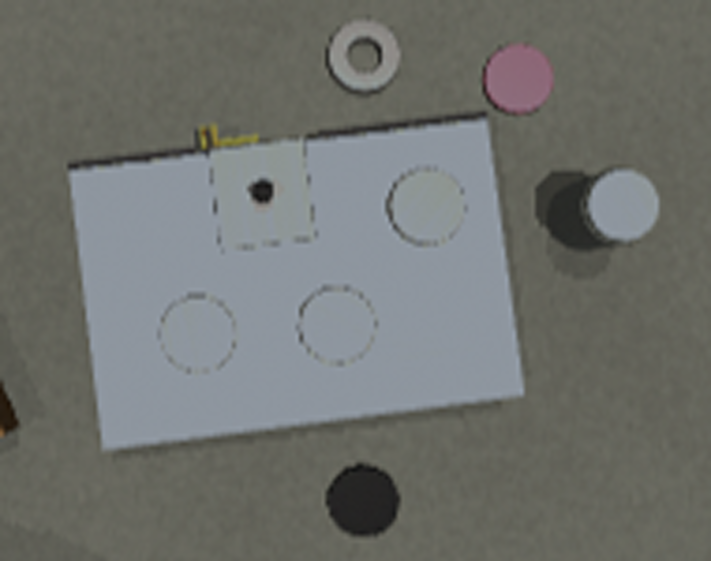

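View pics/scene0z.png

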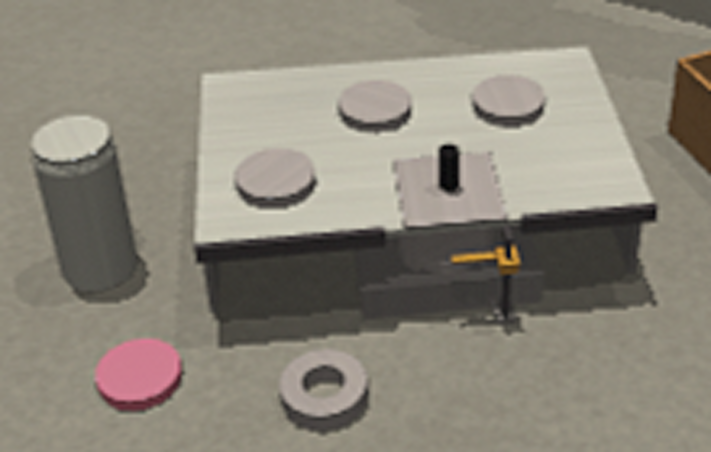

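```bash
cat >> h.py <<'E'
try:
    S=np.load('stand.npy')   # 4x4 stand->world
    Si=np.linalg.inv(S)
except Exception: pass
def st(P): return (Si@np.r_[P,1.])[:3]
E
python3 - <<'E'
from h import *
c=load('top0')
P=[plane(c,p,.086)[:2] for p in [(207.71,165.35),(319.77,150.83),(329.35,224.7),(217.29,239.22)]]
L=np.array([[.038,.152],[.038,-.185],[-.185,-.185],[-.185,.152]]);P=np.array(P)
a=L-L.mean(0);b=P-P.mean(0)
U,_,V=np.linalg.svd(a.T@b);R=(U@V).T
t=P.mean(0)-R@L.mean(0)
print(R,t,'res mm',((L@R.T+t-P)*1000).round(1).tolist(),'yaw',np.arctan2(R[1,0],R[0,0]))
S=np.eye(4);S[:2,:2]=R;S[:2,3]=t;np.save('stand.npy',S)
import h,importlib;importlib.reload(h);from h import *
k=711/190
for n,uv in {'dA':(427,206),'dB':(337,325),'dC':(198,334)}.items():
    w=plane(c,(190+uv[0]/k-.37,120+uv[1]/k-.37),.098);s=st(w);print(n,w.round(4),s.round(4),np.hypot(*s[:2]).round(4))
s0=load('scene0');ks=711/220
m=(lambda x:x)
top=(190+262/k-.37,120+191/k-.37);print('knob top',plane(c,top,.1265).round(4),st(plane(c,top,.1265)).round(4))
for n,uv,z in [('dA',(275,175),.098),('dB',(375,105),.098),('dC',(508,98),.098),('knobtop',(449,150),.1265),('knobbase',(449,188),.0905)]:
    w=plane(s0,(110+uv[0]/ks-.35,150+uv[1]/ks-.35),z);print('scene',n,w.round(4),st(w).round(4))
# brass in both
for cc,n in((c,'top'),(s0,'scene')):
    hs=cv2.cvtColor(cc['img'],cv2.COLOR_RGB2HSV)
    mm=((hs[...,0]>12)&(hs[...,0]<35)&(hs[...,1]>150)&(hs[...,2]>80))
    ys,xs=np.nonzero(mm); 
    if n=='scene': sel=(xs>240)&(xs<280)&(ys>220)&(ys<245)
    else: sel=(xs>235)&(xs<265)&(ys>145)&(ys<165)
    for x,y in sorted(zip(xs[sel],ys[sel])):
        if n=='scene':
            o,d=ray(cc,(x,y)); os=st(o);ds=Si[:3,:3]@d; q=os+ds*(.048-os[0])/ds[0]; print(x,y,cc['img'][y,x],q.round(4))
        else: print('t',x,y,cc['img'][y,x],st(plane(cc,(x,y),.062)).round(3))
E
```

```text
[[ 0.99112167 -0.13295804]
 [ 0.13295804  0.99112167]] [0.62093749 0.03745248] res mm [[1.3, -0.2], [0.2, 0.6], [-0.2, -1.3], [-1.3, 0.9]] yaw 0.13335292804020965
dA [ 0.61   -0.0914  0.098 ] [-0.0279 -0.1263  0.098 ] 0.1293
dB [ 0.5159 -0.0205  0.098 ] [-0.1118 -0.0434  0.098 ] 0.1199
dC [0.5084 0.0885 0.098 ] [-0.1047  0.0656  0.098 ] 0.1235
knob top [0.6185 0.0394 0.1265] [-0.0021  0.0023  0.1265]
scene dA [ 0.6147 -0.0919  0.098 ] [-0.0234 -0.1274  0.098 ]
scene dB [ 0.5239 -0.0213  0.098 ] [-0.104  -0.0453  0.098 ]
scene dC [0.5137 0.0869 0.098 ] [-0.0997  0.0633  0.098 ]
scene knobtop [0.621  0.0381 0.1265] [1.000e-04 7.000e-04 1.265e-01]
scene knobbase [0.6209 0.0383 0.0905] [0.0001 0.0008 0.0905]
t 244 155 [102  75  33] [0.057 0.042 0.062]
t 244 156 [126 112  51] [0.054 0.042 0.062]
t 247 155 [144 129  57] [0.056 0.032 0.062]
t 247 156 [143 129  58] [0.053 0.033 0.062]
t 247 157 [142 127  57] [0.05  0.033 0.062]
t 247 158 [122 107  47] [0.047 0.034 0.062]
t 248 158 [123 109  46] [0.046 0.031 0.062]
250 229 [157 121  63] [ 0.048  -0.0023  0.065 ]
250 230 [186 138  57] [ 0.048 
[... 2335 characters left out ...]
 [189 138  53] [0.048  0.0409 0.0661]
268 228 [182 133  53] [0.048  0.041  0.0629]
268 229 [158 117  49] [0.048  0.0412 0.0597]
268 230 [136 100  41] [0.048  0.0413 0.0564]
268 231 [192 143  55] [0.048  0.0414 0.0532]
268 232 [82 58 26] [0.048  0.0415 0.0499]
268 233 [94 67 27] [0.048  0.0416 0.0466]
269 227 [182 134  60] [0.048  0.0434 0.0658]
269 228 [196 146  64] [0.048  0.0435 0.0626]
269 229 [193 143  62] [0.048  0.0436 0.0594]
269 230 [197 144  54] [0.048  0.0437 0.0561]
269 231 [179 131  50] [0.048  0.0438 0.0528]
269 232 [85 60 25] [0.048  0.044  0.0496]
269 233 [94 67 28] [0.048  0.0441 0.0463]
270 230 [167 125  59] [0.048  0.0462 0.0558]
270 231 [140 106  54] [0.048  0.0463 0.0525]
```

```bash
cat >> h.py <<'E'
from scipy.spatial.transform import Rotation as Ro
def Tool(s):
    w,x,y,z=s['tcp_rot']; T=np.eye(4);T[:3,:3]=Ro.from_quat([x,y,z,w]).as_matrix();T[:3,3]=s['tcp_pos'];return T
def goal(s,sx,sy,z):
    """stand xy, world z; tool down, tool y along stand +y, tool x along stand -x"""
    T=Tool(s); R=np.c_[-S[:3,0],S[:3,1],[0,0,-1.]]
    w=S@np.array([sx,sy,z,1.])
    print('world',w[:3].round(4),'dp cm',(T[:3,:3].T@(w[:3]-T[:3,3])*100).round(2),'dr',Ro.from_matrix(T[:3,:3].T@R).as_rotvec().round(4))
def snap(name,out):
    from rig import monitor,eyes
    s=monitor.observe();c=eyes.capture(name)
    if name=='wrist': c['pose']=Tool(s)@c['hand_eye']
    np.savez(out+'.npz',**c); cv2.imwrite(f'pics/{out}.png',cv2.cvtColor(c['img'],cv2.COLOR_RGB2BGR)); return s,c
E
python3 - <<'E'
from h import *
from rig import monitor
s=monitor.observe();goal(s,-.05,-.01,.32)
E
```

```text
world [0.5727 0.0209 0.32  ] dp cm [-51.35 -42.03  -8.88] dr [-1.200e-03 -3.000e-04 -5.571e-01]
```

Call:
drive_tool(
  dp=[
    [-2, -2, -6],
    [-7, -6, -9],
    [-12, -10, -9],
    [-17, -14, -9],
    [-22, -18, -9],
    [-27, -22, -9],
    [-32, -26, -9],
    [-37, -30, -9],
    [-42, -34.5, -9],
    [-47, -38.5, -9],
    [-51.3, -42, -9],
    [-51.3, -42, -9],
  ],
  dr=[
    [0, 0, 0],
    [0, 0, -0.1],
    [0, 0, -0.2],
    [0, 0, -0.3],
    [0, 0, -0.4],
    [0, 0, -0.5],
    [0, 0, -0.557],
    [0, 0, -0.557],
    [0, 0, -0.557],
    [0, 0, -0.557],
    [0, 0, -0.557],
    [0, 0, -0.557],
  ],
  gripper=[-0.3, -0.3, -0.3, -0.3, -0.3, -0.3, -0.3, -0.3, -0.3, -0.3, -0.3, -0.3],
  grip_force=20,
)

```text
t: 1.65
tcp_pos: [0.5733, 0.0166, 0.3209]
tcp_rot: [-0.0, -0.064, 0.998, -0.001]
contact_force: [0.4, 0.7, -0.2]
opening: 0.0293
```

Run:
```python
from h import *
s,c=snap('wrist','w1');print(s['t'],s['tcp_pos'],s['opening'],s['joint_vel'].round(3) if hasattr(s['joint_vel'],'round') else s['joint_vel'])
for n,p in dict(hole=(0,0,.086),knob=(0,0,.1265),A=(-.026,-.126,.098),B=(-.108,-.044,.098),C=(-.102,.065,.098),c1=(.038,.152,.086),c2=(.038,-.185,.086),c3=(-.185,-.185,.086),c4=(-.185,.152,.086)).items():
    print(n,proj(c,(S@np.r_[p,1])[:3]).round(1))
```

```text
1.65 [0.5733159  0.01664964 0.32094328] 0.029323665669235627 [ 0.176  0.086 -0.015 -0.129 -0.045  0.054  0.229]
hole [266.7 198.3]
knob [267.8 208.8]
A [171.7 183.1]
B [231.8 118.7]
C [320.1 123.1]
c1 [373.3 222.9]
c2 [137.2 224. ]
c3 [112.  52.]
c4 [395.9  50. ]
```

View pics/w1.png

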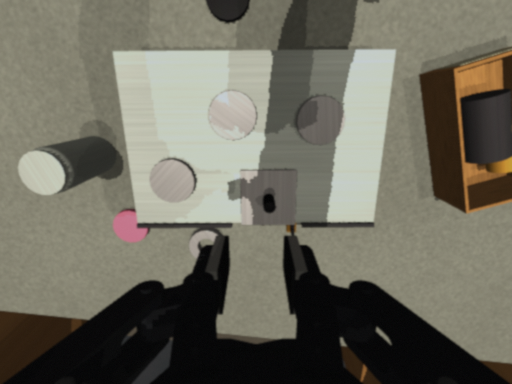

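Run:
```python
from h import *
s,c=snap('wrist','w2');print(s['t'],s['tcp_pos'],np.abs(s['joint_vel']).max())
x0,y0,x1,y1=130,70,360,235
cv2.imwrite('pics/w2z.png',cv2.resize(cv2.cvtColor(c['img'],cv2.COLOR_RGB2BGR)[y0:y1,x0:x1],None,fx=3.4,fy=3.4,interpolation=cv2.INTER_CUBIC))
for n,p in dict(c1=(.038,.152,.086),c2=(.038,-.185,.086),c3=(-.185,-.185,.086),c4=(-.185,.152,.086)).items():
    print(n,proj(c,(S@np.r_[p,1])[:3]).round(1))
```

```text
1.7 [0.57364412 0.01639155 0.32083697] 0.06373371300844181
c1 [373.6 222.8]
c2 [137.4 223.8]
c3 [112.3  51.7]
c4 [396.3  49.7]
```

View pics/w2z.png

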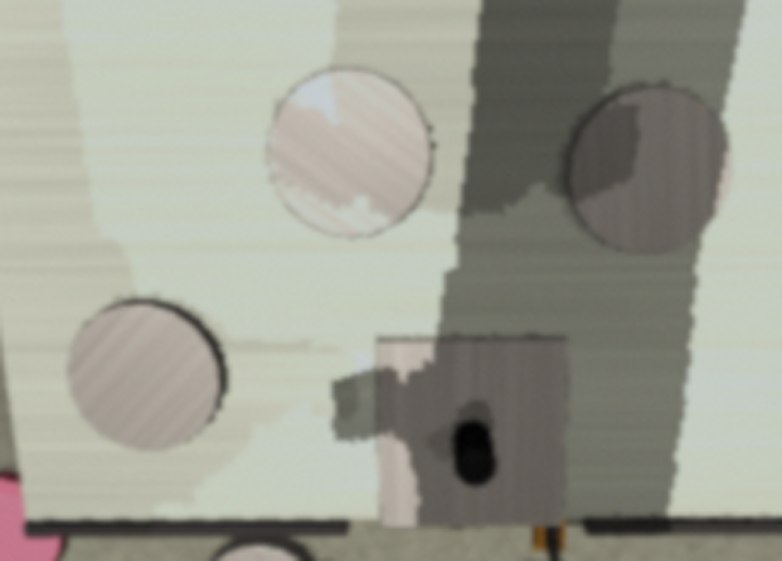

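Run:
```python
from h import *
c=load('w2')
for n,u,z in [('A',(143.5,376),.098),('B',(349,153),.098),('C',(648,169),.098),('pl1',(377,339),.0905),('pl2',(566,339),.0905),('pl3',(568,525),.0905),('pl4',(378,525),.0905),('ktop',(476,468),.1265)]:
    w=plane(c,(130+u[0]/3.4-.35,70+u[1]/3.4-.35),z);q=st(w);print(n,w.round(4),q.round(4),np.hypot(*q[:2]).round(4))
from rig import monitor
goal(monitor.observe(),0,.0,.17)
goal(monitor.observe(),0,.0,.108)
```

```text
A [ 0.6083 -0.0911  0.098 ] [-0.0296 -0.1257  0.098 ] 0.1292
B [ 0.5153 -0.0207  0.098 ] [-0.1125 -0.0436  0.098 ] 0.1206
C [0.5071 0.0872 0.098 ] [-0.1062  0.0645  0.098 ] 0.1243
pl1 [ 0.584  -0.0033  0.0905] [-0.042  -0.0355  0.0905] 0.055
pl2 [0.5746 0.0698 0.0905] [-0.0416  0.0382  0.0905] 0.0565
pl3 [0.6525 0.084  0.0905] [0.0374 0.042  0.0905] 0.0562
pl4 [0.6626 0.0058 0.0905] [ 0.0371 -0.0369  0.0905] 0.0523
ktop [0.6189 0.0391 0.1265] [-0.0017  0.0019  0.1265] 0.0026
world [0.6209 0.0375 0.17  ] dp cm [-5.02  1.2  15.08] dr [-0.0008 -0.0008 -0.004 ]
world [0.6209 0.0375 0.108 ] dp cm [-5.02  1.2  21.28] dr [-0.0008 -0.0008 -0.004 ]
```

Call:
drive_tool(
  dp=[
    [-2.5, 0.7, 4],
    [-4.9, 1.4, 8],
    [-4.9, 1.4, 12],
    [-4.9, 1.4, 15],
    [-4.9, 1.4, 18],
    [-4.9, 1.4, 20.5],
    [-4.9, 1.4, 22.3],
    [-4.9, 1.4, 22.3],
    [-4.9, 1.4, 22.3],
    [-4.9, 1.4, 22.3],
    [-4.9, 1.4, 22.3],
    [-4.9, 1.4, 22.3],
  ],
  dr=[
    [0, 0, 0],
    [0, 0, 0],
    [0, 0, 0],
    [0, 0, 0],
    [0, 0, 0],
    [0, 0, 0],
    [0, 0, 0],
    [0, 0, 0],
    [0, 0, 0],
    [0, 0, 0],
    [0, 0, 0],
    [0, 0, 0],
  ],
  gripper=[0.1, 0.1, 0.1, 0.1, 0.1, 0.1, 0.1, 0.1, -1, -1, -1, -1],
  grip_force=20,
)

```text
t: 3.25
tcp_pos: [0.6197, 0.0423, 0.0994]
tcp_rot: [0.001, -0.067, 0.998, 0.0]
contact_force: [-0.4, 1.2, 5.9]
opening: 0.0151
```

Run:
```python
from h import *
s,c=snap('wrist','w3');print(s['t'],s['tcp_pos'],st(s['tcp_pos']),s['opening'],s['contact_force'],s['tcp_rot'])
goal(s,-.0015,.097,.098)
```

```text
3.25 [0.61968621 0.04229768 0.09936513] [-0.00059596  0.00496855  0.09936513] 0.015126579607749343 [-0.39709833  1.195819    5.92004511] [ 7.99535960e-04 -6.66092044e-02  9.97778783e-01  2.74232062e-04]
world [0.6066 0.1334 0.098 ] dp cm [0.09 9.2  0.14] dr [ 0.0004  0.0016 -0.    ]
```

View pics/w3.png

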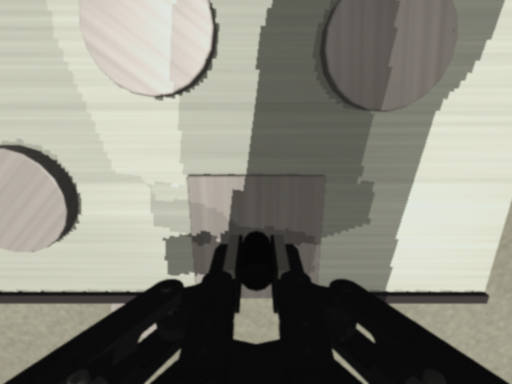

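Call:
drive_tool(
  dp=[
    [0, 0, -0.2],
    [0, 1, -0.2],
    [0, 2.5, -0.2],
    [0, 4, -0.2],
    [0, 5.5, -0.2],
    [0, 7, -0.2],
    [0, 8.2, -0.2],
    [0, 9.1, -0.2],
    [0, 9.1, -0.2],
    [0, 9.1, -0.2],
  ],
  dr=[
    [0, 0, 0],
    [0, 0, 0],
    [0, 0, 0],
    [0, 0, 0],
    [0, 0, 0],
    [0, 0, 0],
    [0, 0, 0],
    [0, 0, 0],
    [0, 0, 0],
    [0, 0, 0],
  ],
  gripper=[-1, -1, -1, -1, -1, -1, -1, -1, -1, 0],
)

```text
t: 4.55
tcp_pos: [0.6064, 0.1333, 0.1006]
tcp_rot: [-0.0, -0.067, 0.998, 0.0]
contact_force: [-0.2, -0.0, -0.5]
opening: 0.032
```

Run:
```python
from h import *
from rig import monitor
s=monitor.observe();print(s['t'],s['tcp_pos'],st(s['tcp_pos']),s['opening'],s['contact_force'])
goal(s,-.0015,.0,.30)
```

```text
4.55 [0.60642917 0.13331784 0.10057913] [-0.00163344  0.09694323  0.10057913] 0.03196594011200708 [-0.18658954 -0.02153207 -0.45348857]
world [0.6195 0.0373 0.3   ] dp cm [ 1.000e-02 -9.680e+00 -1.995e+01] dr [ 0.0005 -0.0008  0.0009]
```

Call:
drive_tool(
  dp=[
    [0, 0, -4],
    [0, 0, -9],
    [2, -4, -14],
    [4.8, -8, -18],
    [4.8, -12.7, -18],
    [4.8, -12.7, -18],
    [4.8, -12.7, -18],
  ],
  dr=[
    [0, 0, 0],
    [0, 0, 0],
    [0, 0, 0],
    [0, 0, 0],
    [0, 0, 0],
    [0, 0, 0],
    [0, 0, 0],
  ],
  gripper=[0, 1, 1, 1, 1, 1, 1],
)

```text
t: 5.42
tcp_pos: [0.5759, 0.0006, 0.2805]
tcp_rot: [-0.0, -0.067, 0.998, 0.0]
contact_force: [0.1, 0.3, 0.3]
opening: 0.0854
```

Run:
```python
from h import *
s,c=snap('wrist','w4');print(s['t'],s['tcp_pos'],np.abs(s['joint_vel']).max(),s['opening'])
cv2.imwrite('pics/w4z.png',cv2.resize(cv2.cvtColor(c['img'],cv2.COLOR_RGB2BGR)[20:260,100:400],None,fx=2.6,fy=2.6,interpolation=cv2.INTER_CUBIC))
print(proj(c,(S@np.r_[0,0,.086,1])[:3]))
s2,c2=snap('scene','s4')
cv2.imwrite('pics/s4z.png',cv2.resize(cv2.cvtColor(c2['img'],cv2.COLOR_RGB2BGR)[160:255,165:325],None,fx=4.8,fy=4.8,interpolation=cv2.INTER_CUBIC))
```

```text
5.425 [0.57594385 0.00061333 0.28045632] 0.01959673014506672 0.08540089631950919
[280.09527161 208.47323321]
```

View pics/w4z.png

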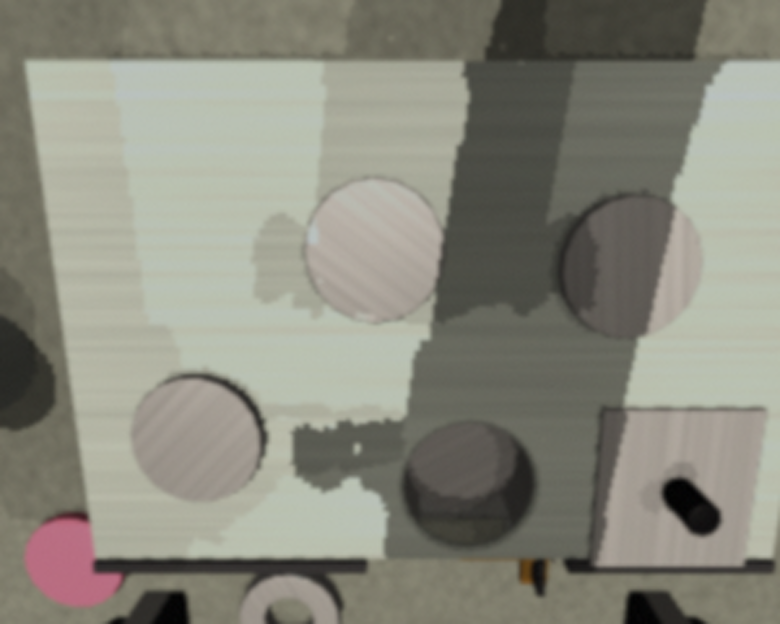

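View pics/s4z.png

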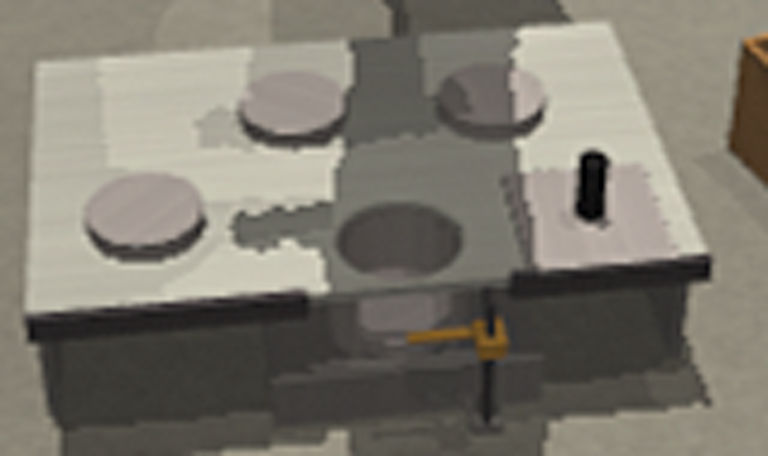

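Run:
```python
from h import *
c=load('w4')
for n,u,z in [('hole',(470,484),.086),('A',(196.5,438),.098),('B',(374.5,250),.098),('C',(632,266),.098)]:
    w=plane(c,(100+u[0]/2.6-.3,20+u[1]/2.6-.3),z);q=st(w);print(n,w.round(4),q.round(4))
from rig import monitor
s=monitor.observe();print(s['t'])
goal(s,-.030,-.126,.083)
```

```text
hole [0.6174 0.0374 0.086 ] [-0.0035  0.0004  0.086 ]
A [ 0.6076 -0.0908  0.098 ] [-0.0303 -0.1254  0.098 ]
B [ 0.515  -0.0207  0.098 ] [-0.1128 -0.0435  0.098 ]
C [0.507  0.0879 0.098 ] [-0.1062  0.0651  0.098 ]
5.525
world [ 0.608  -0.0914  0.083 ] dp cm [-1.92 -9.65 19.69] dr [ 0.0008 -0.0008  0.0019]
```

Run:
```python
from h import *
c=load('top0');k=711/190
print(st(plane(c,(190+622/k,120+206/k),.13)))
```

```text
[-0.05006038 -0.27102     0.13      ]
```

Call:
drive_tool(
  dp=[
    [-0.5, -4, 4],
    [-1.9, -9.6, 8],
    [-1.9, -9.6, 13],
    [-1.9, -9.6, 16.5],
    [-1.9, -9.6, 18.5],
    [-1.9, -9.6, 19.6],
    [-1.9, -9.6, 19.6],
    [-1.9, -9.6, 19.6],
  ],
  dr=[
    [0, 0, 0],
    [0, 0, 0],
    [0, 0, 0],
    [0, 0, 0],
    [0, 0, 0],
    [0, 0, 0],
    [0, 0, 0],
    [0, 0, 0],
  ],
  gripper=[1, 1, 1, 1, 1, 1, 1, 1],
)

```text
t: 6.52
tcp_pos: [0.6086, -0.0925, 0.0852]
tcp_rot: [0.001, -0.067, 0.998, -0.0]
contact_force: [-0.2, 0.0, 1.1]
opening: 0.0856
```

Run:
```python
from h import *
s,c=snap('wrist','w5');print(s['t'],s['tcp_pos'],st(s['tcp_pos']),np.abs(s['joint_vel']).max(),s['opening'],s['contact_force'])
```

```text
6.525 [ 0.60858033 -0.09254502  0.08518703] [-0.02953166 -0.12720036  0.08518703] 0.007067520493697156 0.08558208608922062 [-0.23300188  0.04113356  1.06632182]
```

View pics/w5.png

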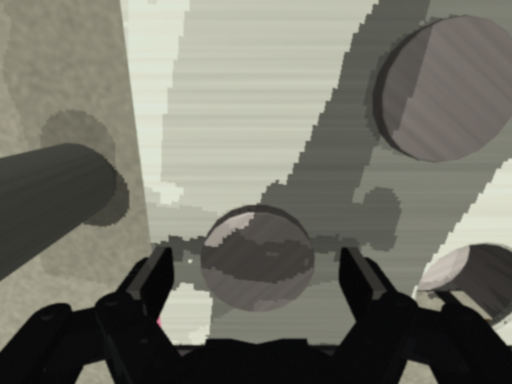

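Call:
drive_tool(
  dp=[
    [0, 0, 0.2],
    [0, 0, 0.2],
    [0, 0, 0.2],
    [0, 0, 0.2],
    [0, 0, 0.2],
  ],
  dr=[
    [0, 0, 0],
    [0, 0, 0],
    [0, 0, 0],
    [0, 0, 0],
    [0, 0, 0],
  ],
  gripper=[1, 0.3, 0.2, 0.2, 0.2],
  grip_force=20,
)

```text
t: 7.2
tcp_pos: [0.608, -0.0928, 0.0825]
tcp_rot: [0.0, -0.067, 0.998, -0.0]
contact_force: [-0.3, 0.8, 1.9]
opening: 0.0588
```

Run:
```python
from h import *
s,c=snap('wrist','w6');print(s['t'],s['tcp_pos'],st(s['tcp_pos']),np.abs(s['joint_vel']).max(),s['opening'],s['contact_force'])
c=load('w5');w=plane(c,(257.5,258.5),.098);print('disc before',st(w))
goal(s,-.0035,.0004,.084)
```

```text
7.2 [ 0.60804785 -0.09283538  0.08246823] [-0.03009802 -0.12741734  0.08246823] 0.0029585920654253708 0.058791527510793105 [-0.29995552  0.78189132  1.90882256]
disc before [-0.03274345 -0.12617772  0.098     ]
world [0.6174 0.0374 0.084 ] dp cm [-2.66 12.78 -0.15] dr [-0.      0.0002 -0.0002]
```

View pics/w6.png

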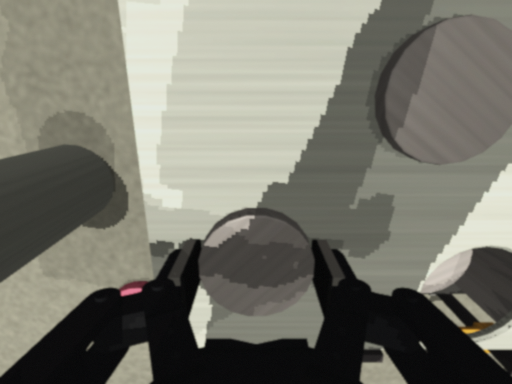

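Call:
drive_tool(
  dp=[
    [0, 0.5, 0],
    [-0.7, 1.5, 0],
    [-1.5, 2.5, 0],
    [-2.3, 3.5, 0],
    [-2.7, 4.3, 0],
    [-2.7, 4.3, 0],
  ],
  dr=[
    [0, 0, 0],
    [0, 0, 0],
    [0, 0, 0],
    [0, 0, 0],
    [0, 0, 0],
    [0, 0, 0],
  ],
  gripper=[0.2, 0.2, 0.2, 0.2, 0.2, 0.2],
)

```text
t: 8.0
tcp_pos: [0.6302, -0.0444, 0.0825]
tcp_rot: [0.001, -0.068, 0.998, 0.0]
contact_force: [0.2, -0.5, 5.2]
opening: 0.0586
```

Run:
```python
from h import *
s,c=snap('wrist','w7');print(s['t'],s['tcp_pos'],st(s['tcp_pos']),np.abs(s['joint_vel']).max(),s['opening'],s['contact_force'])
cv2.imwrite('pics/w7z.png',cv2.resize(cv2.cvtColor(c['img'],cv2.COLOR_RGB2BGR)[180:340,180:460],None,fx=2.8,fy=2.8,interpolation=cv2.INTER_CUBIC))
```

```text
8.0 [ 0.63018468 -0.04436004  0.0824821 ] [-0.00171254 -0.08231565  0.0824821 ] 0.008772627736398588 0.058635121751982835 [ 0.15467364 -0.46884069  5.15382092]
```

View pics/w7z.png

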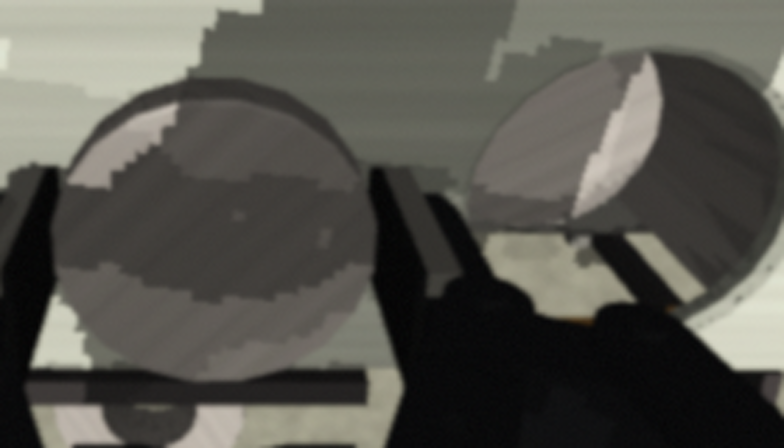

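```bash
cat >> h.py <<'E'
from scipy.optimize import least_squares
def circ(c,pts,z,r):
    P=np.array([st(plane(c,p,z))[:2] for p in pts])
    f=least_squares(lambda q:np.hypot(*(P-q).T)-r,P.mean(0))
    return f.x,(f.fun*1000).round(1)
E
python3 - <<'E'
from h import *
c=load('w7')
m=lambda L:[(180+u/2.8-.32,180+v/2.8-.32) for u,v in L]
d=circ(c,m([(52,230),(376,230),(180,103),(240,101),(215,381),(130,362),(310,352)]),.098,.03)
h=circ(c,m([(470,185),(500,130),(540,88),(590,60),(640,48),(690,52),(740,72),(770,97)]),.086,.032)
print(d,h,h[0]-d[0])
from rig import monitor
s=monitor.observe();print(st(s['tcp_pos'])[:2]+h[0]-d[0], st(s['tcp_pos']))
E
```

```text
(array([-0.00081272, -0.08214358]), array([-0.9, -0.7, -1.1, -0.9, -0.8, -0.6, -1. ])) (array([-0.00283115, -0.00128369]), array([-0.1, -0.5,  0. ,  0.4,  0.4, -0. , -0.3, -0.3])) [-0.00201842  0.08085989]
[-0.00392663 -0.00183416] [-0.00190821 -0.08269406  0.08249973]
```

Call:
drive_tool(
  dp=[
    [0, 0.7, -0.05],
    [0.1, 2, -0.05],
    [0.18, 3.4, -0.05],
    [0.18, 4.8, -0.05],
    [0.18, 6.2, -0.05],
    [0.18, 7.4, -0.05],
    [0.18, 8.1, -0.05],
    [0.18, 8.1, -0.05],
    [0.18, 8.1, -0.05],
  ],
  dr=[
    [0, 0, 0],
    [0, 0, 0],
    [0, 0, 0],
    [0, 0, 0],
    [0, 0, 0],
    [0, 0, 0],
    [0, 0, 0],
    [0, 0, 0],
    [0, 0, 0],
  ],
  gripper=[0.2, 0.2, 0.2, 0.2, 0.2, 0.2, 0.2, 0.2, 0.2],
)

```text
t: 9.18
tcp_pos: [0.6165, 0.0327, 0.0828]
tcp_rot: [-0.0, -0.066, 0.998, -0.0]
contact_force: [-0.7, -0.8, -2.7]
opening: 0.059
```

Run:
```python
from h import *
s,c=snap('wrist','w8');print(s['t'],s['tcp_pos'],st(s['tcp_pos']),np.abs(s['joint_vel']).max(),s['opening'],s['contact_force'])
cv2.imwrite('pics/w8z.png',cv2.resize(cv2.cvtColor(c['img'],cv2.COLOR_RGB2BGR)[180:340,120:400],None,fx=2.8,fy=2.8,interpolation=cv2.INTER_CUBIC))
```

```text
9.175 [0.6165014  0.03273061 0.08277106] [-0.00502452 -0.00409014  0.08277106] 0.007336399894875632 0.058971906287350905 [-0.67006225 -0.78735221 -2.71667705]
```

View pics/w8z.png

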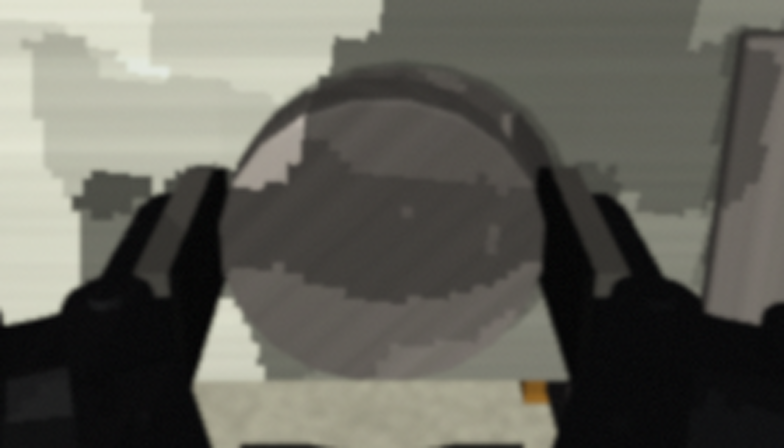

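Call:
drive_tool(
  dp=[
    [-0.1, 0.24, 0],
    [-0.1, 0.24, 0],
    [-0.1, 0.24, 0],
  ],
  dr=[
    [0, 0, 0],
    [0, 0, 0],
    [0, 0, 0],
  ],
  gripper=[0.2, 0.2, 0.2],
)

```text
t: 9.6
tcp_pos: [0.6171, 0.0358, 0.0828]
tcp_rot: [-0.0, -0.067, 0.998, -0.0]
contact_force: [0.1, 0.5, -2.5]
opening: 0.059
```

Run:
```python
from h import *
s,c=snap('wrist','w9');print(s['t'],s['tcp_pos'],st(s['tcp_pos']),np.abs(s['joint_vel']).max(),s['opening'],s['contact_force'])
cv2.imwrite('pics/w9z.png',cv2.resize(cv2.cvtColor(c['img'],cv2.COLOR_RGB2BGR)[180:340,120:400],None,fx=2.8,fy=2.8,interpolation=cv2.INTER_CUBIC))
```

```text
9.6 [0.61713902 0.03583059 0.08275737] [-0.00398038 -0.00110246  0.08275737] 0.0015207162270886062 0.05899044469893552 [ 0.07065298  0.54414782 -2.52171571]
```

View pics/w9z.png

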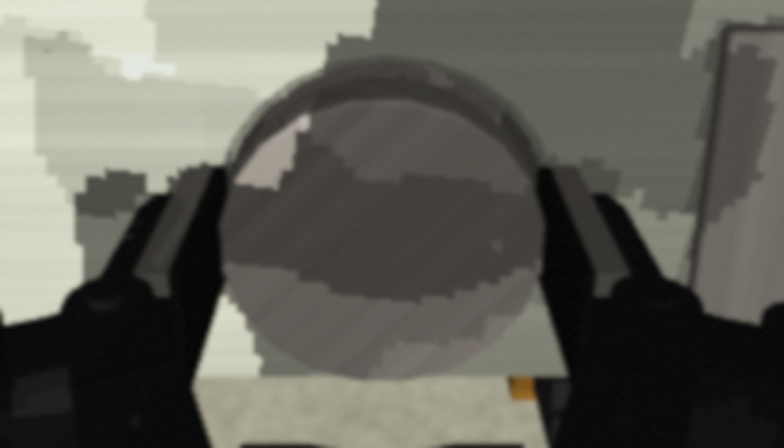

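Call:
drive_tool(
  dp=[
    [0, 0, 0],
    [0, 0, 0],
    [0, 0, 0],
    [0, 0, 0],
  ],
  dr=[
    [0, 0, 0],
    [0, 0, 0],
    [0, 0, 0],
    [0, 0, 0],
  ],
  gripper=[0.7, 0.7, 0.7, 0.7],
)

```text
t: 10.15
tcp_pos: [0.6172, 0.0359, 0.0829]
tcp_rot: [0.0, -0.067, 0.998, 0.0]
contact_force: [-0.4, 0.3, 0.7]
opening: 0.0728
```

Run:
```python
from h import *
s,c=snap('wrist','w10');print(s['t'],s['tcp_pos'],st(s['tcp_pos']),np.abs(s['joint_vel']).max(),s['opening'],s['contact_force'])
goal(s,-.050,-.044,.17)
goal(s,-.1135,-.0445,.083)
```

```text
10.15 [0.61717261 0.03593888 0.08285243] [-0.00393269 -0.00099959  0.08285243] 0.0019943925403402714 0.07276929730980647 [-0.42394332  0.34622868  0.67311532]
world [ 0.5772 -0.0128  0.17  ] dp cm [ 4.61 -4.3  -8.72] dr [ 0.      0.0001 -0.0002]
world [ 0.5144 -0.0217  0.083 ] dp cm [10.96 -4.35 -0.02] dr [ 0.      0.0001 -0.0002]
```

View pics/w10.png

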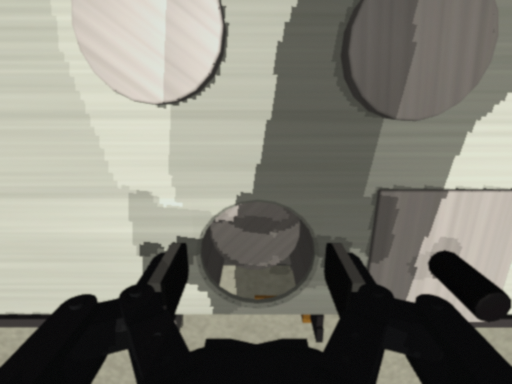

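Call:
drive_tool(
  dp=[
    [0, 0, -3],
    [2, -0.5, -6],
    [6, -2.5, -7],
    [10, -4.35, -7],
    [10.95, -4.35, -6],
    [10.95, -4.35, -3.5],
    [10.95, -4.35, -1.5],
    [10.95, -4.35, 0],
    [10.95, -4.35, 0],
    [10.95, -4.35, 0],
  ],
  dr=[
    [0, 0, 0],
    [0, 0, 0],
    [0, 0, 0],
    [0, 0, 0],
    [0, 0, 0],
    [0, 0, 0],
    [0, 0, 0],
    [0, 0, 0],
    [0, 0, 0],
    [0, 0, 0],
  ],
  gripper=[0.7, 1, 1, 1, 1, 1, 1, 1, 1, 1],
)

```text
t: 11.45
tcp_pos: [0.5148, -0.0216, 0.0831]
tcp_rot: [0.0, -0.067, 0.998, -0.0]
contact_force: [-0.9, -0.4, 0.4]
opening: 0.0855
```

Run:
```python
from h import *
s,c=snap('wrist','w11');print(s['t'],s['tcp_pos'],st(s['tcp_pos']),np.abs(s['joint_vel']).max(),s['opening'],s['contact_force'])
s2,c2=snap('scene','s11')
cv2.imwrite('pics/s11z.png',cv2.resize(cv2.cvtColor(c2['img'],cv2.COLOR_RGB2BGR)[195:255,205:285],None,fx=9,fy=9,interpolation=cv2.INTER_CUBIC))
```

```text
11.45 [ 0.51482654 -0.0216148   0.0831193 ] [-0.11302232 -0.04443456  0.0831193 ] 0.0108999042136718 0.08546234226265038 [-0.90742574 -0.42306751  0.42048858]
```

View pics/w11.png

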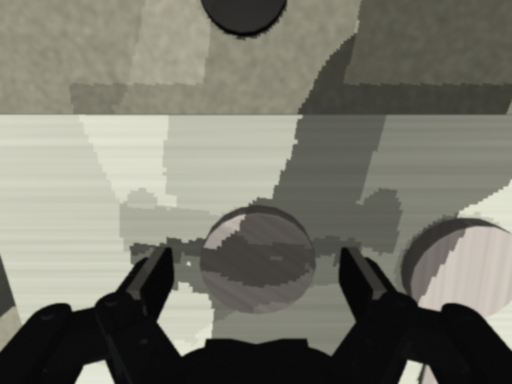

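View pics/s11z.png

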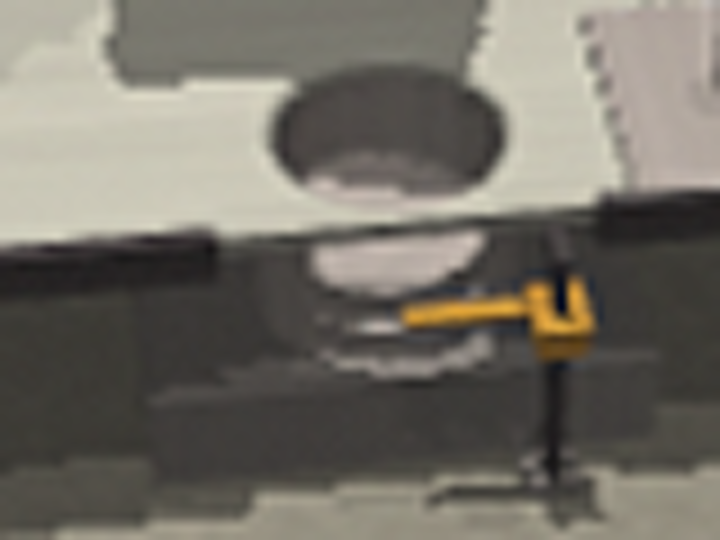

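Run:
```python
from h import *
c=load('s11')
def xz(uv,x):
    o,d=ray(c,(205+uv[0]/9-.45,195+uv[1]/9-.45)); os=st(o);ds=Si[:3,:3]@d; return (os+ds*(x-os[0])/ds[0]).round(4)
for x in(.0265,.030):print('disc top front',xz((392,293),x))
for x in (.0445,.048): print('ptr upper',xz((415,308),x),'lower',xz((415,326),x))
```

```text
disc top front [ 0.0265 -0.0038  0.0519]
disc top front [ 0.03   -0.0043  0.0551]
ptr upper [ 0.0445 -0.0002  0.0623] lower [ 0.0445 -0.0001  0.0559]
ptr upper [ 0.048  -0.0007  0.0656] lower [ 0.048  -0.0007  0.0592]
```

Call:
drive_tool(
  dp=[
    [0, 0, 0],
    [0, 0, 0],
    [0, 0, 0],
    [0, 0, 0],
  ],
  dr=[
    [0, 0, 0],
    [0, 0, 0],
    [0, 0, 0],
    [0, 0, 0],
  ],
  gripper=[0.3, 0.2, 0.2, 0.2],
  grip_force=20,
)

```text
t: 12.05
tcp_pos: [0.5146, -0.0217, 0.0832]
tcp_rot: [0.0, -0.066, 0.998, 0.0]
contact_force: [-1.1, -0.3, 5.8]
opening: 0.0589
```

Run:
```python
from h import *
s,c=snap('wrist','w12');print(s['t'],st(s['tcp_pos']),s['opening'])
cv2.imwrite('pics/w12z.png',cv2.resize(cv2.cvtColor(c['img'],cv2.COLOR_RGB2BGR)[180:340,120:400],None,fx=2.8,fy=2.8,interpolation=cv2.INTER_CUBIC))
goal(s,-.0035,-.0011,.083)
```

```text
12.05 [-0.11321099 -0.04448648  0.08316771] 0.05886966323479285
world [0.6176 0.0359 0.083 ] dp cm [-10.97   4.34   0.02] dr [ 0.      0.0007 -0.0003]
```

View pics/w12z.png

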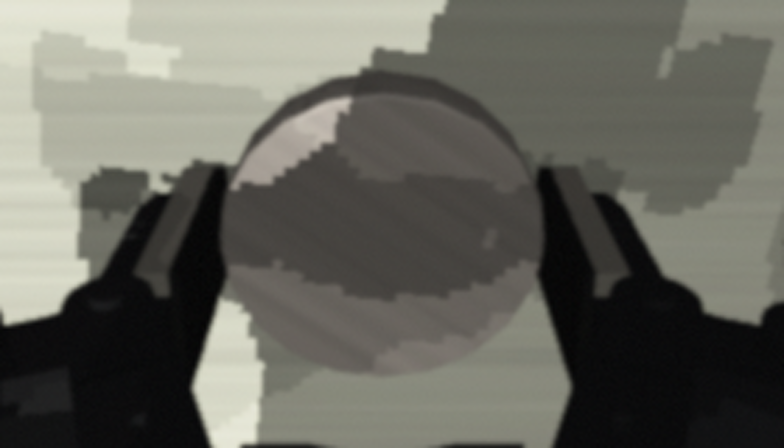

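Call:
drive_tool(
  dp=[
    [-0.7, 0, -0.05],
    [-2, 0, -0.05],
    [-3.5, 0, -0.05],
    [-5, 0.5, -0.05],
    [-6.5, 1.5, -0.05],
    [-8, 2.5, -0.05],
    [-9.3, 3.5, -0.05],
    [-10.4, 4.2, -0.05],
    [-11, 4.4, -0.05],
    [-11, 4.4, -0.05],
    [-11, 4.4, -0.05],
  ],
  dr=[
    [0, 0, 0],
    [0, 0, 0],
    [0, 0, 0],
    [0, 0, 0],
    [0, 0, 0],
    [0, 0, 0],
    [0, 0, 0],
    [0, 0, 0],
    [0, 0, 0],
    [0, 0, 0],
    [0, 0, 0],
  ],
  gripper=[0.2, 0.2, 0.2, 0.2, 0.2, 0.2, 0.2, 0.2, 0.2, 0.2, 0.2],
)

```text
t: 13.48
tcp_pos: [0.617, 0.0359, 0.0831]
tcp_rot: [-0.0, -0.066, 0.998, -0.0]
contact_force: [-0.3, -0.5, -2.7]
opening: 0.0587
```

Run:
```python
from h import *
s,c=snap('wrist','w13');print(s['t'],s['tcp_pos'],st(s['tcp_pos']),np.abs(s['joint_vel']).max(),s['opening'],s['contact_force'])
cv2.imwrite('pics/w13z.png',cv2.resize(cv2.cvtColor(c['img'],cv2.COLOR_RGB2BGR)[180:340,120:400],None,fx=2.8,fy=2.8,interpolation=cv2.INTER_CUBIC))
```

```text
13.475 [0.61698575 0.03587441 0.08305596] [-0.00412647 -0.00103864  0.08305596] 0.004454784584866865 0.05873859372095829 [-0.28859368 -0.52893678 -2.71681367]
```

View pics/w13z.png

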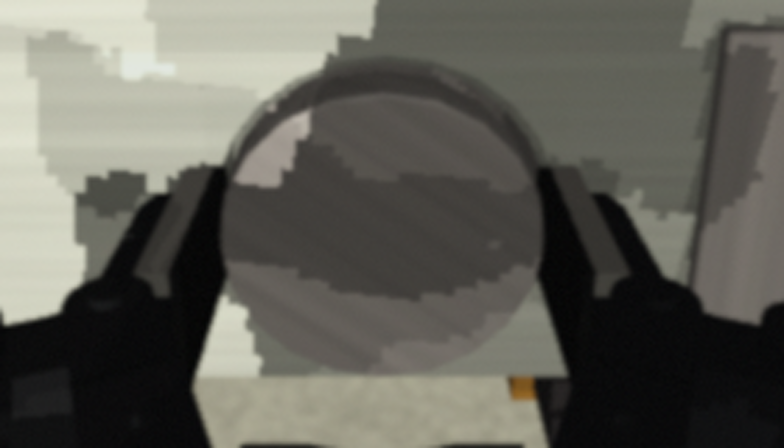

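Centred in y, about 1 mm short in x. Nudge and release.

Call:
drive_tool(
  dp=[
    [-0.1, 0, 0],
    [-0.1, 0, 0],
    [-0.1, 0, 0],
    [-0.1, 0, 0],
    [-0.1, 0, 0],
    [-0.1, 0, 0],
    [-0.1, 0, -2],
    [-0.1, 0, -6],
    [2, 0, -11],
    [2, 0, -11],
  ],
  dr=[
    [0, 0, 0],
    [0, 0, 0],
    [0, 0, 0],
    [0, 0, 0],
    [0, 0, 0],
    [0, 0, 0],
    [0, 0, 0],
    [0, 0, 0],
    [0, 0, 0],
    [0, 0, 0],
  ],
  gripper=[0.2, 0.2, 0.7, 0.7, 0.7, 0.7, 0.7, 0.7, 0.7, 0.7],
)

```text
t: 14.78
tcp_pos: [0.5989, 0.0334, 0.1973]
tcp_rot: [0.003, -0.066, 0.998, 0.0]
contact_force: [0.5, -0.0, -0.3]
opening: 0.0727
```

Run:
```python
from h import *
s,c=snap('wrist','w14');print(s['t'],s['tcp_pos'],st(s['tcp_pos']),np.abs(s['joint_vel']).max(),s['opening'],s['contact_force'])
s2,c2=snap('scene','s14')
cv2.imwrite('pics/s14z.png',cv2.resize(cv2.cvtColor(c2['img'],cv2.COLOR_RGB2BGR)[195:255,205:285],None,fx=9,fy=9,interpolation=cv2.INTER_CUBIC))
```

```text
14.775 [0.59885058 0.03343686 0.19726142] [-0.02242472 -0.00104334  0.19726142] 0.06265463172007739 0.07269101334057052 [ 0.53980143 -0.04707964 -0.28295828]
```

View pics/w14.png

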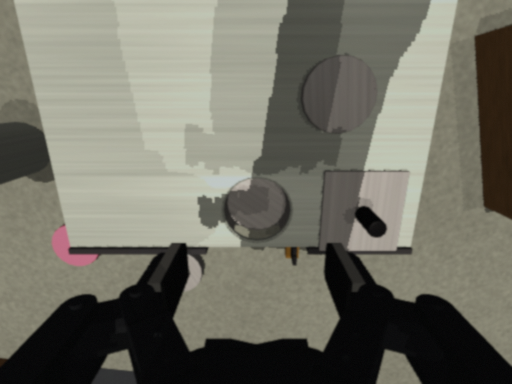

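View pics/s14z.png

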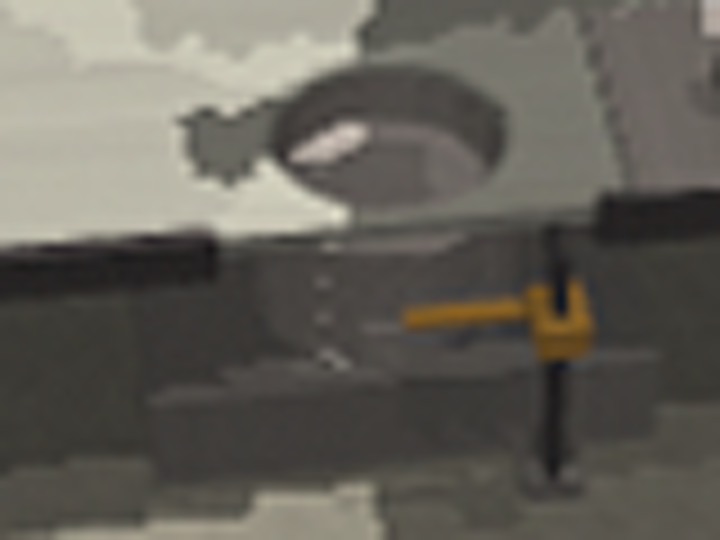

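Run:
```python
from h import *
from rig import monitor
c=load('s14')
o,d=ray(c,(205+392/9-.45,195+254/9-.45)); os=st(o);ds=Si[:3,:3]@d; print(os+ds*(.03-os[0])/ds[0])
s=monitor.observe();print(s['t'])
goal(s,-.002,.0965,.101)
```

```text
[ 0.03       -0.00436259  0.06909478]
14.875
world [0.6061 0.1328 0.101 ] dp cm [-2.12  9.69  9.27] dr [ 0.0002  0.0012 -0.    ]
```

Run:
```python
from h import *
c=load('w14')
cv2.imwrite('pics/w14z.png',cv2.resize(cv2.cvtColor(c['img'],cv2.COLOR_RGB2BGR)[165:265,205:315],None,fx=6,fy=6,interpolation=cv2.INTER_CUBIC))
```

```text
(no output)
```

View pics/w14z.png

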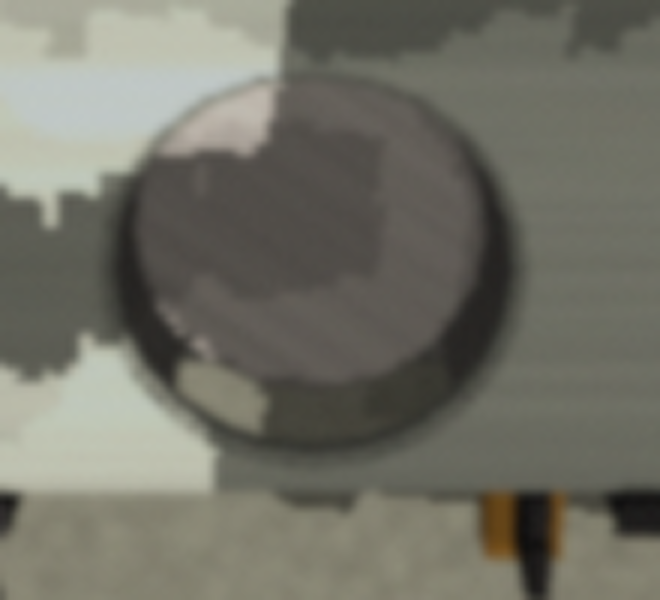

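Call:
drive_tool(
  dp=[
    [-1, 5, 0],
    [-2.1, 9.7, 0],
    [-2.1, 9.7, 2.5],
    [-2.1, 9.7, 5],
    [-2.1, 9.7, 7.5],
    [-2.1, 9.7, 9.2],
    [-2.1, 9.7, 9.2],
    [-2.1, 9.7, 9.2],
    [-2.1, 9.7, 9.2],
    [-2.1, 9.7, 9.2],
  ],
  dr=[
    [0, 0, 0],
    [0, 0, 0],
    [0, 0, 0],
    [0, 0, 0],
    [0, 0, 0],
    [0, 0, 0],
    [0, 0, 0],
    [0, 0, 0],
    [0, 0, 0],
    [0, 0, 0],
  ],
  gripper=[0.2, 0.2, 0.2, 0.2, 0.2, 0.2, -0.3, -1, -1, -1],
)

```text
t: 16.12
tcp_pos: [0.6061, 0.1329, 0.1018]
tcp_rot: [0.001, -0.067, 0.998, 0.0]
contact_force: [1.1, 0.0, -2.1]
opening: 0.0152
```

Run:
```python
from h import *
from rig import monitor
s=monitor.observe();print(s['t'],st(s['tcp_pos']),s['opening'],s['contact_force'])
goal(s,-.002,.001,.102)
```

```text
16.125 [-0.00203459  0.09657225  0.10179777] 0.015220741301694178 [ 1.05898227e+00  1.51917083e-03 -2.09531995e+00]
world [0.6188 0.0382 0.102 ] dp cm [-0.   -9.56 -0.02] dr [ 0.0001  0.0011 -0.0001]
```

Call:
drive_tool(
  dp=[
    [0, -1, 0],
    [0, -2.5, 0],
    [0, -4, 0],
    [0, -5.5, 0],
    [0, -7, 0],
    [0, -8.3, 0],
    [0, -9.2, 0],
    [0, -9.6, 0],
    [0, -9.6, 0],
  ],
  dr=[
    [0, 0, 0],
    [0, 0, 0],
    [0, 0, 0],
    [0, 0, 0],
    [0, 0, 0],
    [0, 0, 0],
    [0, 0, 0],
    [0, 0, 0],
    [0, 0, 0],
  ],
  gripper=[-1, -1, -1, -1, -1, -1, -1, -1, -1],
)

```text
t: 17.25
tcp_pos: [0.6189, 0.0369, 0.1017]
tcp_rot: [0.0, -0.066, 0.998, -0.0]
contact_force: [0.7, -0.1, 6.0]
opening: 0.0154
```

Call:
drive_tool(
  dp=[
    [0, -0.1, 0],
    [0, -0.15, 0],
    [0, -0.15, 0],
  ],
  dr=[
    [0, 0, 0],
    [0, 0, 0],
    [0, 0, 0],
  ],
  gripper=[-1, -1, -1],
)

```text
t: 17.62
tcp_pos: [0.6189, 0.0368, 0.1017]
tcp_rot: [0.0, -0.067, 0.998, 0.0]
contact_force: [0.8, 3.8, 6.8]
opening: 0.0151
```

Run:
```python
from h import *
from rig import monitor
s=monitor.observe();print(s['t'],st(s['tcp_pos']),s['opening'],s['contact_force'])
```

```text
17.625 [-0.00210844 -0.00035701  0.10166391] 0.015050962544519935 [0.78928675 3.80483419 6.7798166 ]
```

Call:
drive_tool(
  dp=[
    [0, 0, 0],
    [0, 0, 0],
    [0, 0, 0],
    [0, 0, -2.5],
    [0, 0, -6],
    [0, 0, -11],
    [4, 0, -16],
    [6, 0, -18],
    [6, 0, -18],
  ],
  dr=[
    [0, 0, 0],
    [0, 0, 0],
    [0, 0, 0],
    [0, 0, 0],
    [0, 0, 0],
    [0, 0, 0],
    [0, 0, 0],
    [0, 0, 0],
    [0, 0, 0],
  ],
  gripper=[-0.2, -0.2, -0.2, -0.2, -0.2, -0.2, -0.2, -0.2, -0.2],
)

```text
t: 18.75
tcp_pos: [0.5589, 0.0277, 0.2833]
tcp_rot: [0.002, -0.066, 0.998, 0.0]
contact_force: [1.1, 0.4, 0.0]
opening: 0.0341
```

Run:
```python
from h import *
s,c=snap('wrist','w15');print(s['t'],st(s['tcp_pos']),s['opening'],s['contact_force'])
s2,c2=snap('scene','s15')
cv2.imwrite('pics/s15z.png',cv2.resize(cv2.cvtColor(c2['img'],cv2.COLOR_RGB2BGR)[155:290,110:330],None,fx=3.5,fy=3.5,interpolation=cv2.INTER_CUBIC))
```

```text
18.75 [-0.06276043 -0.00142186  0.28332728] 0.034113914881652184 [1.1052919  0.37736884 0.01748301]
```

View pics/w15.png

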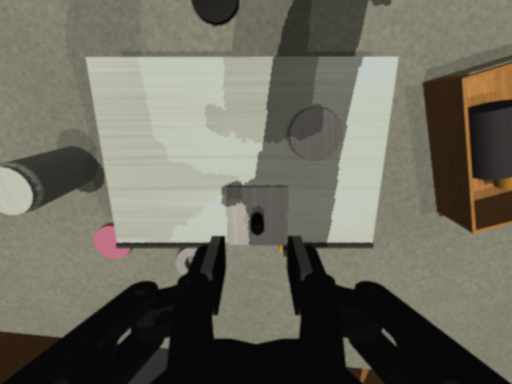

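View pics/s15z.png

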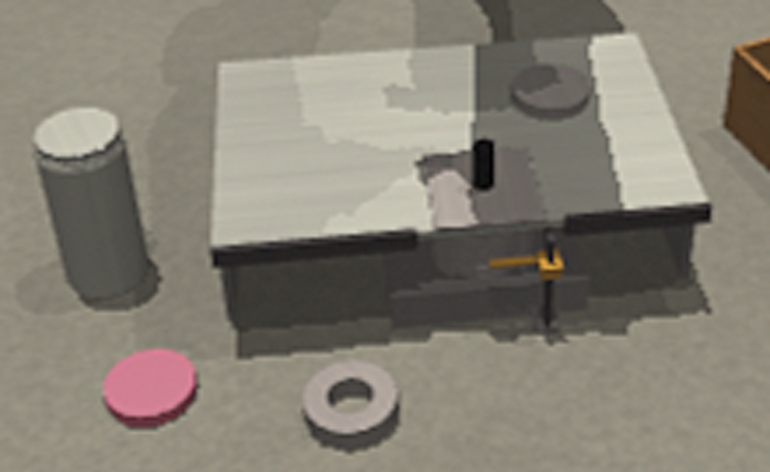

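Call:
drive_tool(
  dp=[
    [0, 0, 0],
    [0, 0, 0],
  ],
  dr=[
    [0, 0, 0],
    [0, 0, 0],
  ],
  gripper=[-0.2, -0.2],
)

```text
t: 19.1
tcp_pos: [0.5593, 0.0283, 0.2801]
tcp_rot: [-0.001, -0.067, 0.998, -0.0]
contact_force: [-0.4, -0.2, 0.1]
opening: 0.034
```

```bash
python3 -c "
from rig import job
print(job.close_job())"
```

```text
the job is handed in; nothing more can be done
None
```

I opened the cover and put two discs into the tube, which brought the stack to the pointer. Then I slid the cover shut and handed the job in at 19 s; it gave no verdict. I moved each disc by gripping it lightly by its sides, sliding it along the deck and releasing it over the mouth, rather than pushing it freely. I raised the tool about 0.5 mm as each slide began.

What the last checks showed:
- **Stack height:** The pointer measured about 61–62.5 mm above the bench. Two discs on top of the one already in the tube put the top disc's centre at 60 mm nominal. The top disc looked flat in the mouth.
- **Cover:** It reached its stop at the shut end, with about 4 N of resistance. The last pictures show it shut over the mouth.
- **Everything else:** The third disc is still on the deck. The pointer, carton, can and bearing look unmoved by eye, and the arm was clear of everything.

Where the measurements disagreed:
- **Top of the stack:** The scene camera read its front edge at about 69 mm, where 66 mm was expected. One pixel there is about 3 mm, and the wrist picture agreed with 66 mm.
- **Stand position:** The hole appeared about 3 mm off my stand estimate along x, so I placed the discs relative to the hole as the wrist camera saw it.
- **Disc distances:** At the start, the discs on the deck measured about 118–129 mm from the mouth, not all 127 mm.

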